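# Tip the big coins out of the counting funnel

### The job

Three large coins that do not fit through the spout lie in the coin counting funnel. Push the funnel over by its thumb tab so that all three slide out into the white cup standing under its lip, then push it back until it stands fully upright on its stand. Do not touch the coins themselves, pick nothing up, and leave the cup and the other things on the shelf where they stand.

Things in the scene. Friction and masses are not known exactly. Their poses are not given: they have to be found in the camera images.
- stand: Steel stand, fixed to the shelf. Origin on the shelf under the middle of the funnel's pivot axis; z up, x to the side where the funnel pours and the cup stands, y along the pivot axis. Foot: U of flat bars 8 mm thick, open to +x, x -75 to +90 mm, 184 mm wide. Two uprights at y = +-80 mm, 159 mm high, with black knobs out to y = +-96 mm.
- pivot (a point): Middle of the pivot axis, 145 mm above the shelf over the stand's origin, axes as the stand's. The upright grey plastic funnel seen from here: round mouth, 126 mm outer diameter, 25 mm above the pivot; 3 mm wall sloping 48 deg down to a spout of 36 mm diameter that ends 53 mm below it.
- funnel (a joint): Tilt of the funnel about the pivot axis, rad: 0 = fully upright (stop), grows as it tips over towards the stand's +x, 1.75 = fully tipped (stop). The hinge is stiff by friction (about 0.08 N m) and stays where it is left.
- tab_top (a point): Middle of the top edge of the funnel's thumb tab; moves with the funnel. Tab: flat tongue standing up from the rear rim (stand's -x side), 40 mm wide (y), 4 mm thick (x = -64.5 to -60.5 mm from the pivot), from 25 to 55 mm above the pivot when upright. Fully tipped it points to +x, 10 deg below level, its top edge 65 mm ahead of and 52 mm above the pivot.
- coin0: Large silver coin, 40 mm diameter, 4 mm thick, 30 g; origin at the centre of its underside. At the start one of three lying flat, one on another, at the bottom of the funnel's cone, about 18 mm below the pivot. They slide out over the lip when the funnel is tipped by about 1.1 to 1.5 rad; a slow, steady tilt drops them into the cup.
- coin1: Large silver coin, 40 mm diameter, 4 mm thick, 30 g; origin at the centre of its underside. At the start one of three lying flat, one on another, at the bottom of the funnel's cone, about 18 mm below the pivot. They slide out over the lip when the funnel is tipped by about 1.1 to 1.5 rad; a slow, steady tilt drops them into the cup.
- coin2: Large silver coin, 40 mm diameter, 4 mm thick, 30 g; origin at the centre of its underside. At the start one of three lying flat, one on another, at the bottom of the funnel's cone, about 18 mm below the pivot. They slide out over the lip when the funnel is tipped by about 1.1 to 1.5 rad; a slow, steady tilt drops them into the cup.
- cup: White enamel sorting cup, loose, 100 mm across the rim, 60 mm high, wall 3 mm, standing between the legs of the stand's foot under the pouring lip, about 62 mm ahead of the pivot. Origin at the centre of its underside.
- tube0: Clear polycarbonate coin tube, 46 mm diameter, 95 mm high, partly filled with coins, standing beside the stand; loose, to be left alone. Origin at the centre of its underside.
- tube1: Clear polycarbonate coin tube, 46 mm diameter, 95 mm high, partly filled with coins, standing beside the stand; loose, to be left alone. Origin at the centre of its underside.
- tube2: Clear polycarbonate coin tube, 46 mm diameter, 95 mm high, partly filled with coins, standing beside the stand; loose, to be left alone. Origin at the centre of its underside.
- loupe: Black aluminium loupe, 38 mm diameter, 36 mm high, standing near the stand; loose, to be left alone. Origin at the centre of its underside.
- slab0: Clear plastic coin slab, 60 by 85 by 8 mm, lying flat to the side of the stand; loose, to be left alone. Origin at the centre of its underside.
- slab1: Clear plastic coin slab, 60 by 85 by 8 mm, lying flat to the side of the stand; loose, to be left alone. Origin at the centre of its underside.
- scale: Black pocket scale, 75 by 125 by 19 mm, lying left of the stand; loose, to be left alone. Origin at the centre of its underside.
Not all that is in view belongs to the job. Of the things that look like the stand, take the one that is farthest to the robot's left at the start.

How it is judged:
By the outcome, as a careful person would: the job done as asked, in the order asked, and still so for the second after the job is handed in, with the robot touching nothing.
It also fails if it takes over 58 s, if anything falls off the work surface, if the arm or the gripper's body presses on something with over 40 N, if the wrist force passes 120 N, or if a joint passes its speed limit or range.

### The arm

A 7-joint arm with a two-finger parallel gripper is mounted at the origin on the work surface. World frame = base frame: x ahead of the robot, y to its left, z up, the work surface at z = 0. Lengths are in m, angles in rad, forces in N, time in s.
With the tool pointing down it reaches from about 0.4 to 0.85 m from the base axis. Payload 6.9 kg.
Tool frame: the origin (TCP) lies on the mounting face of the last link; the fingertips stand 173 mm ahead of it and the grasp point (between the pads) lies 155 mm ahead of it (r.finger_overhang is the distance from the TCP to the fingertips, in m); z points along the fingers, y is the line along which they close (so a half turn about z gives the same grasp; the last joint's range is limited). The gripper opens to 85 mm and grips with 20 to 120 N. Pads are 22 mm wide; open, the fingers measure 114 mm over their backs; the gripper's body (76 mm by 85 mm) begins 54 mm behind the grasp point. The pads swing forward as they close: fully open they stand 13 mm farther back than shut.
Start: joints at [-1.222, 0.507, -0.238, 1.5, 0.126, 1.149, -0.155], TCP at [0.15, 0.607, 0.405] pointing down, gripper open.
Joint ranges: [-3.08, 3.08], [-0.24, 2.05], [-1.43, 1.35], [0, 2.5], [-1.52, 4.66], [0.17, 1.96], [-2.89, 2.89]. Speed limits (rad/s): [2.39, 2.39, 3.14, 3.14, 3.14, 3.14, 3.14].

### API

Orientations are given as a unit quaternion [x, y, z, w].
In Python, from bench import readout, capture, camera_params, r gives the robot as it stands.
- The arm moves only by the tool apply_moves, never from a script. Its argument "targets" is a list of rows, each a list of 5 numbers: the finger opening in mm, from 0 to 85.4, then the shift along the tool's x, y, z scaled (see below), then the turn about the tool's z scaled (see below). In form: [[jaw, tx, ty, tz, twist], ...]. A call has 1 to 10 rows; each row shifts and turns the commanded pose from where the row before left it, along the tool's axes as they then stand; what a row does not reach is not made up. The controller multiplies each number of a shift by 0.3 m and each number of a turn by 4 degrees. A row lasts 1/8 s, in which the tool goes at most 62.5 mm and 10.7 degrees, less where a joint would pass 70% of its speed; a pose out of reach is approached as far as the arm can. A call with a number of a shift or a turn outside -1 to 1 is refused whole. A call with a gripper value outside its range is refused whole. The fingers move at their own pace and stop on an object; "force" is the grip in N (left out, the last holds). Time passes only in rows, so rows that do not move let the fingers close. It gives the time, the measured TCP pose, the force, the opening and the grip force at its end, in the units of the state.
- readout.get_obs(): the state, without advancing time (a new reading comes with each control period).
- capture(name): name is "scene" or "top"; returns (picture, depth): 384x512x3 uint8, blue, green, red; 384x512 float32, m along the optical axis (not along the pixel's ray), 0 where there is no reading.
- camera_params(name): a dict with "fx", "fy", "cx", "cy" (pixels), "D" ([k1, k2, p1, p2, k3] as OpenCV has them; the pictures are not rectified), "view" (4x4, takes a point from world to camera coordinates). Camera axes: x right, y down, z forward; pixel columns grow to the right and rows downward; lengths in m; the calibration is good to about 2 mm. A picture is of the moment at which its call begins. camera_params takes no time and is no camera call.
- r.hand_in(): hands the job in; it is judged then, once.
The state is a dict: "t": time; "qpos": joint angles; "qvel": joint speeds; "effort": joint torques, N m; "ee_pos": TCP position; "tool_rot": TCP orientation; "ft_force": force on the tool from outside, world axes, zero at the start; "torque": the same for the moment, N m; "gripper_width": opening from 0.0 (shut) to 1.0 (fully open); "gripper_force": force on a finger pad.
Only numpy, scipy, OpenCV 4.12 (cv2) and the standard library are available. Lean on these libraries where they do the work, as an engineer would, in place of code of your own. Each camera call takes 0.05 s, during which the arm holds its last target. There are 200 camera calls.

## Working session

There is one attempt and no reset: what is moved stays moved. The work goes in short steps, Python scripts to look and compute and a tool call to move; the robot and the scene stay as the last step left them, time stands still between calls to the robot, and variables do not carry over. Pictures are saved under pics/ and viewed, at most 10 in all, crops included, and the job is handed in when it is done.

Besides the shell and the picture viewer there is one more tool, called after "Emit:" as name(argument=value, ...) on one line, values as JSON. apply_moves: Moves the arm, as the interface text tells. Shifts and turns lie within -1 to 1; 1 stands for 0.3 m of shift or 4 degrees of turn. Its arguments: {"type":"object","properties":{"targets":{"type":"array"},"force":{"type":"number"}},"required":["targets"]}

```bash
mkdir -p pics
python3 - <<'E'
from bench import readout,capture,camera_params,r
import cv2,numpy as np
for n in("scene","top"):
    p,d=capture(n); cv2.imwrite(f"pics/{n}0.png",p); np.save(f"pics/{n}0.npy",d); c=camera_params(n); print(n,{k:np.round(v,3).tolist() for k,v in c.items()})
o=readout.get_obs(); print(o)
E
```

```text
scene {'fx': 401.109, 'fy': 401.109, 'cx': 251.786, 'cy': 186.65, 'D': [-0.001, 0.0, 0.0, 0.0, 0.0], 'view': [[-0.369, 0.929, 0.016, 0.154], [0.553, 0.233, -0.8, -0.195], [-0.747, -0.286, -0.6, 1.489], [0.0, 0.0, 0.0, 1.0]]}
top {'fx': 382.688, 'fy': 382.688, 'cx': 256.3, 'cy': 189.404, 'D': [-0.018, 0.0, 0.0, 0.0, 0.0], 'view': [[-0.108, -0.994, 0.0, 0.061], [-0.972, 0.106, -0.209, 0.505], [0.208, -0.023, -0.978, 0.956], [0.0, 0.0, 0.0, 1.0]]}
{'t': 0.1, 'qpos': array([-1.22251837,  0.50830171, -0.23753672,  1.50104908,  0.12566724,
        1.14890459, -0.15479003]), 'qvel': array([-2.34213649e-06, -1.87116833e-03,  2.34224923e-03, -1.91591328e-03,
        5.26097307e-05,  9.93156293e-04,  1.24023504e-03]), 'effort': array([-4.67623628e-03, -6.21841621e+01, -2.19417885e+00, -2.50211370e+01,
        1.27303778e-02,  7.81382492e-03,  3.00827890e-05]), 'ee_pos': array([0.15026803, 0.60648965, 0.40388117]), 'tool_rot': array([ 1.21083753e-01,  9.92641940e-01, -8.32511518e-04, -1.04386721e-04]), 'ft_force': array([-0.77445731, -0.78722344, -0.08085741]), 'torque': array([-0.01447235,  0.00056981, -0.02319611]), 'gripper_force': 0.0, 'gripper_width': 0.9980165999435364}
```

View pics/scene0.png

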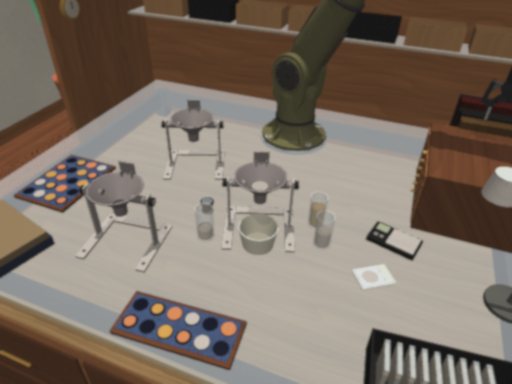

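View pics/top0.png

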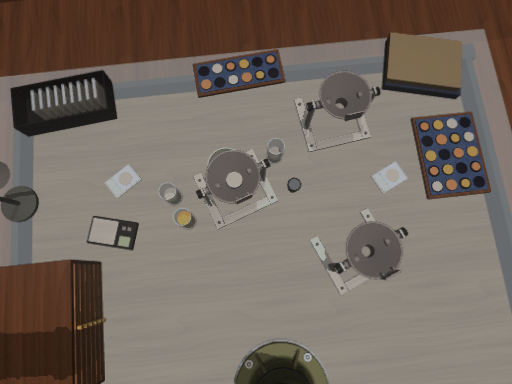

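```bash
cat > h.py <<'E'
import cv2,numpy as np
from bench import readout,capture,camera_params,r
def cloud(n,d):
    c=camera_params(n);K=np.array([[c['fx'],0,c['cx']],[0,c['fy'],c['cy']],[0,0,1]])
    v,u=np.nonzero(d>0);uv=np.stack([u,v],1).astype(np.float64)
    q=cv2.undistortPoints(uv[:,None],K,np.array(c['D']))[:,0]
    P=np.c_[q,np.ones(len(q))]*d[v,u][:,None];V=np.array(c['view'])
    return (P-V[:3,3])@V[:3,:3],uv   # world points, pixels
def circ(p):
    A=np.c_[2*p,np.ones(len(p))];s=np.linalg.lstsq(A,(p**2).sum(1),rcond=None)[0]
    return s[:2],np.sqrt(s[2]+s[:2]@s[:2])
E
python3 - <<'E'
from h import *
print(r.finger_overhang)
boxes={'top':(190,130,285,235),'scene':(215,145,305,255)}
for n,b in boxes.items():
    d=np.load(f"pics/{n}0.npy");P,uv=cloud(n,d);im=cv2.imread(f"pics/{n}0.png")
    m=(uv[:,0]>b[0])&(uv[:,0]<b[2])&(uv[:,1]>b[1])&(uv[:,1]<b[3]);Q=P[m];U=uv[m]
    print(n,'zmax',Q[:,2].max(),'hist',np.histogram(Q[:,2],np.arange(0,.23,.01))[0])
    rim=Q[(Q[:,2]>.163)&(Q[:,2]<.176)]
    for _ in range(4):
        c,R=circ(rim[:,:2]);e=np.abs(np.linalg.norm(rim[:,:2]-c,axis=1)-R);rim=rim[e<max(.004,1.5*e.std())]
    print('rim',c,R,len(rim),rim[:,2].mean())
    s=Q[:,2]>.18;t=Q[s];print('tab',len(t),t.mean(0),t.min(0),t.max(0),U[s].mean(0))
    if len(t)>5:
        print('tab dir',np.linalg.svd(t[:,:2]-t[:,:2].mean(0))[2][0])
    col=im[U[:,1].astype(int),U[:,0].astype(int)].max(1)
    k=(col<60)&(Q[:,2]>.12)&(np.abs(np.linalg.norm(Q[:,:2]-c,axis=1)-.088)<.012);K=Q[k]
    if len(K):
        for sg in(0,1):
            g=K[(K[:,1]>c[1])==sg]
            if len(g):print('knob',len(g),g.mean(0))
    v=cv2.resize(im[b[1]-15:b[3]+15,b[0]-15:b[2]+15],None,fx=3,fy=3,interpolation=2);cv2.imwrite(f'pics/{n}c.png',v[:560])
a,b=[cv2.imread(f'pics/{n}c.png') for n in boxes];h=min(len(a),len(b));cv2.imwrite('pics/both.png',np.hstack([a[:h],b[:h]]))
E
```

```text
0.1734
top zmax 0.20308682340776787 hist [3572  181   39  107   74  110   76   52   52   75    4    8   69  468
  427  671  673  171   10   32   14    0]
rim [0.52175798 0.06003718] 0.05989275818036128 476 0.16833739595879846
tab 56 [0.46266902 0.03917417 0.19573647] [0.45548035 0.02177665 0.18211331] [0.47143052 0.05749255 0.20308682] [243.69642857 197.66071429]
tab dir [-0.34969477  0.93686369]
knob 34 [ 0.54956073 -0.02255657  0.15157344]
knob 35 [0.49163627 0.14306482 0.15353814]
scene zmax 0.20256069849763067 hist [4920  447  193  219  237  270   89   25   16   44   58   54   33  289
  329  441  390  201   50   62   10    0]
rim [0.52600694 0.0620426 ] 0.060482895583179895 345 0.16898193431715036
tab 122 [0.46578959 0.04011994 0.19170923] [0.45474006 0.02109933 0.18012638] [0.47271236 0.05852903 0.2025607 ] [260.60655738 154.43442623]
tab dir [-0.32928641  0.94423009]
knob 9 [ 0.56033378 -0.01797727  0.14884771]
knob 11 [0.50258346 0.14778933 0.15002154]
```

View pics/both.png

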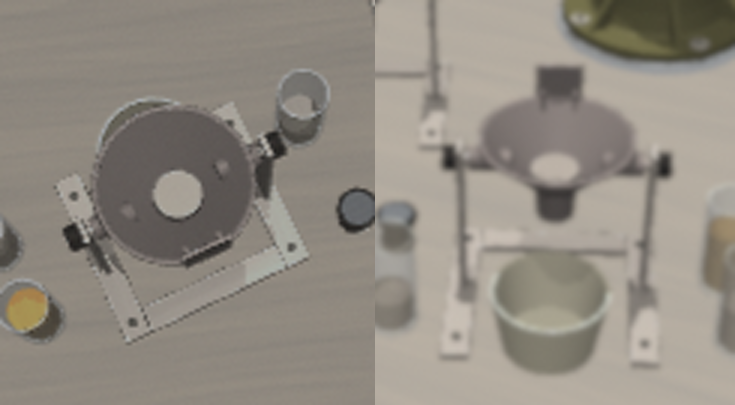

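Emit:
apply_moves(targets=[[0,0,0,-0.01,-0.925],[0,0,0,-0.01,-0.925],[0,0,0,-0.01,-0.925],[0,0,0,-0.01,-0.925],[0,0,0,-0.01,-0.925],[0,0,0,0,-0.925],[0,0,0,0,-0.925],[0,0,0,0,-0.925],[0,0,0,0,-0.925]], force=60)

```text
t: 1.23
ee_pos: [0.1503, 0.6066, 0.4192]
tool_rot: [-0.169, 0.986, -0.0, -0.0]
ft_force: [-0.1, -0.8, -0.5]
gripper_width: -0.001
gripper_force: 0.0
```

Emit:
apply_moves(targets=[[0,-0.01,-0.08,0,0],[0,-0.02,-0.16,0,0],[0,-0.02,-0.16,0,0],[0,-0.02,-0.16,0,0],[0,-0.02,-0.16,0,0],[0,-0.02,-0.16,0,0],[0,-0.02,-0.16,0,0],[0,-0.02,-0.16,0,0],[0,-0.02,-0.16,0,0],[0,-0.02,-0.16,0,0]])

```text
t: 2.48
ee_pos: [0.3558, 0.1938, 0.4196]
tool_rot: [-0.168, 0.986, -0.0, -0.0]
ft_force: [1.0, 0.7, -0.3]
gripper_width: 0.004
gripper_force: 0.0
```

Emit:
apply_moves(targets=[[0,-0.015,-0.15,0,0],[0,-0.015,-0.15,0,0],[0,-0.015,-0.15,0,0],[0,-0.015,-0.12,0,0],[0,0,0,0,0],[0,0,0,0,0]])

```text
t: 3.22
ee_pos: [0.4288, 0.0406, 0.4194]
tool_rot: [-0.168, 0.986, 0.0, -0.0]
ft_force: [0.3, -0.1, 0.0]
gripper_width: -0.001
gripper_force: 0.0
```

```bash
cat >> h.py <<'E'
PIV=np.array([.523,.061,.145]);YAW=np.deg2rad(19.4)
def tip():  # fingertip middle in pivot frame, mm
    o=readout.get_obs();d=o['ee_pos']-PIV-[0,0,r.finger_overhang];c,s=np.cos(YAW),np.sin(YAW)
    from scipy.spatial.transform import Rotation as R
    y=R.from_quat(o['tool_rot']).as_matrix()[:,1]
    print('t',o['t'],'tip mm',np.round(1000*np.array([c*d[0]+s*d[1],-s*d[0]+c*d[1],d[2]]),1),'tool y deg',np.rad2deg(np.arctan2(y[1],y[0])),np.round(o['ft_force'],1))
E
python3 - <<'E'
from h import *
tip()
p,d=capture('top');cv2.imwrite('pics/t1.png',cv2.resize(p[100:260,150:350],None,fx=3,fy=3))
p,d=capture('scene');cv2.imwrite('pics/s1.png',cv2.resize(p[60:260,170:370],None,fx=3,fy=3))
E
```

```text
t 3.225 tip mm [-95.6  12.1 101. ] tool y deg 109.40081678115169 [ 0.3 -0.1  0. ]
```

View pics/s1.png

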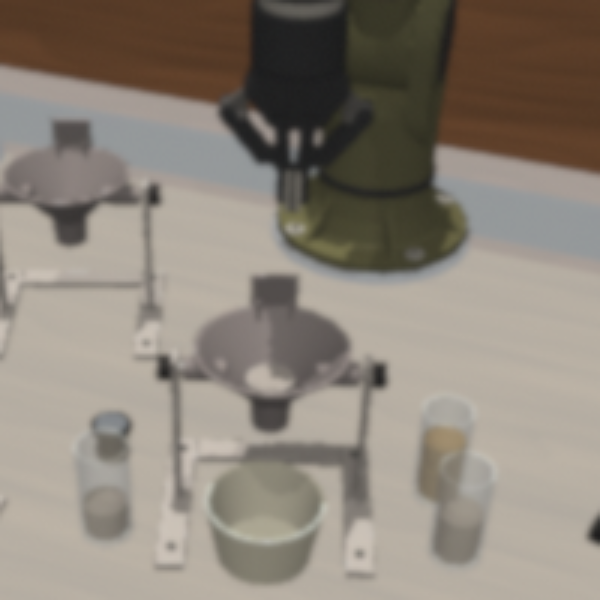

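The picture shows the closed fingers (295,200) behind the tab (275,295), about 12 mm to one side; I shift across and go down behind the tab.

Emit:
apply_moves(targets=[[0,0,-0.02,0,0],[0,0,-0.02,0.03,0],[0,0,0,0.05,0],[0,0,0,0.05,0],[0,0,0,0.05,0],[0,0,0,0.017,0],[0,-0.02,0,0,0],[0,-0.02,0,0,0],[0,0,0,0,0]])

```text
t: 4.45
ee_pos: [0.4452, 0.0331, 0.361]
tool_rot: [-0.169, 0.986, -0.0, 0.001]
ft_force: [0.8, -0.5, -0.5]
gripper_width: -0.003
gripper_force: 0.0
```

Run:
```python
from h import *
tip()
th=np.arange(0,1.76,.1);x=-64.5*np.cos(th)+42*np.sin(th)-11;z=64.5*np.sin(th)+42*np.cos(th)
for a,b,c,dx,dz in zip(th,x,z,np.diff(x,append=0)/300,np.diff(z,append=0)/300):print('%.1f x%.1f z%.1f  tx %.4f tz %.4f'%(a,b,c,-dx,-dz))
```

```text
t 4.45 tip mm [-82.7  -0.5  42.6] tool y deg 109.40893610300688 [ 0.8 -0.5 -0.5]
0.0 x-75.5 z42.0  tx -0.0151 tz -0.0208
0.1 x-71.0 z48.2  tx -0.0170 tz -0.0192
0.2 x-65.9 z54.0  tx -0.0189 tz -0.0174
0.3 x-60.2 z59.2  tx -0.0205 tz -0.0154
0.4 x-54.1 z63.8  tx -0.0219 tz -0.0133
0.5 x-47.5 z67.8  tx -0.0232 tz -0.0110
0.6 x-40.5 z71.1  tx -0.0241 tz -0.0086
0.7 x-33.3 z73.7  tx -0.0249 tz -0.0062
0.8 x-25.8 z75.5  tx -0.0254 tz -0.0037
0.9 x-18.2 z76.6  tx -0.0256 tz -0.0011
1.0 x-10.5 z77.0  tx -0.0256 tz 0.0014
1.1 x-2.8 z76.5  tx -0.0253 tz 0.0040
1.2 x4.8 z75.3  tx -0.0248 tz 0.0065
1.3 x12.2 z73.4  tx -0.0240 tz 0.0089
1.4 x19.4 z70.7  tx -0.0230 tz 0.0113
1.5 x26.3 z67.3  tx -0.0218 tz 0.0135
1.6 x32.9 z63.2  tx -0.0203 tz 0.0157
1.7 x39.0 z58.6  tx 0.1299 tz 0.1952
```

Emit:
apply_moves(targets=[[0,-0.012,0,0,0],[0,-0.015,0,0,0],[0,-0.0075,0,-0.0104,0],[0,-0.0075,0,-0.0104,0],[0,-0.0085,0,-0.0096,0],[0,-0.0085,0,-0.0096,0],[0,-0.0095,0,-0.0087,0],[0,-0.0095,0,-0.0087,0],[0,-0.01,0,-0.0077,0],[0,-0.01,0,-0.0077,0]])

```text
t: 5.7
ee_pos: [0.4725, 0.0427, 0.3826]
tool_rot: [-0.168, 0.986, 0.0, 0.0]
ft_force: [-1.2, 0.1, -0.2]
gripper_width: -0.002
gripper_force: 0.5
```

Run:
```python
from h import *
tip()
p,d=capture('top');a=p[120:220,180:290]
p,d=capture('scene');b=p[120:260,205:315];P,uv=cloud('scene',d)
cv2.imwrite('pics/s2.png',np.hstack([cv2.resize(a,(400,364)),cv2.resize(b,(286,364))]))
```

```text
t 5.7 tip mm [-53.8  -0.5  64.2] tool y deg 109.3919811149971 [-1.2  0.1 -0.2]
```

View pics/s2.png

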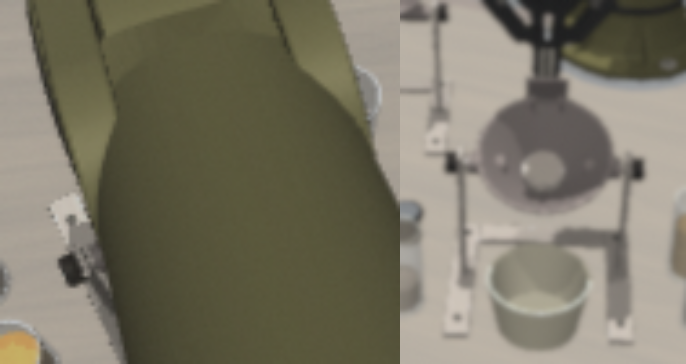

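The funnel leans as intended with the fingers (545,55) on the tab's rear. On with the same arc.

Emit:
apply_moves(targets=[[0,-0.011,0,-0.0066,0],[0,-0.011,0,-0.0066,0],[0,-0.0116,0,-0.0055,0],[0,-0.0116,0,-0.0055,0],[0,-0.012,0,-0.0043,0],[0,-0.012,0,-0.0043,0],[0,-0.0124,0,-0.003,0],[0,-0.0124,0,-0.003,0],[0,-0.0127,0,-0.0018,0],[0,-0.0127,0,-0.0018,0]])

```text
t: 7.05
ee_pos: [0.5063, 0.0545, 0.3953]
tool_rot: [-0.168, 0.986, -0.0, 0.0]
ft_force: [-0.8, -0.9, 1.7]
gripper_width: -0.0
gripper_force: 1.1
```

```bash
cat >> h.py <<'E'
def tilt(save=None):
    p,d=capture('scene');P,uv=cloud('scene',d)
    if save:cv2.imwrite(save,cv2.resize(p[110:260,195:325],None,fx=4,fy=4)[:600])
    c,s=np.cos(YAW),np.sin(YAW);Q=(P-PIV)*1000;L=np.c_[c*Q[:,0]+s*Q[:,1],-s*Q[:,0]+c*Q[:,1],Q[:,2]]
    # profile of the tab/rim strip |y|<18 as seen: x,z of its points, highest to lowest
    m=(np.abs(L[:,1])<14)&(L[:,2]>-80)&(L[:,2]<95)&(L[:,0]>-90)&(L[:,0]<110)
    g=L[m];v=uv[m][:,1]
    for k in np.unique(v)[::4]:print(int(k),np.round(np.median(g[v==k],axis=0)[[0,2]],0),end=' ')
    print()
E
python3 - <<'E'
from h import *
tip();tilt()
E
```

```text
t 7.05 tip mm [-17.9  -0.6  76.9] tool y deg 109.38938570199274 [-0.8 -0.9  1.7]
148 [-13.  95.] 152 [-8. 87.] 156 [ 1. 82.] 160 [-21.  56.] 164 [-21.  44.] 168 [-23.  31.] 172 [-24.  18.] 176 [-27.   4.] 180 [-11.   3.] 184 [-4. -4.] 188 [  3. -12.] 192 [  9. -19.] 196 [ 16. -26.] 200 [ 31. -27.] 204 [ 46. -28.] 208 [ 59. -29.]
```

Emit:
apply_moves(targets=[[0,-0.009,0,0,0],[0,-0.009,0,0,0],[0,-0.009,0,0,0],[0,-0.009,0,0.001,0],[0,-0.009,0,0.001,0],[0,-0.009,0,0.001,0],[0,-0.008,0,0.001,0],[0,-0.008,0,0.001,0],[0,-0.008,0,0.002,0],[0,-0.008,0,0.002,0]])

```text
t: 8.35
ee_pos: [0.5313, 0.0634, 0.3935]
tool_rot: [-0.168, 0.986, 0.0, 0.002]
ft_force: [0.4, -0.2, 6.7]
gripper_width: 0.002
gripper_force: 3.3
```

Run:
```python
from h import *
tip();tilt('pics/s3.png')
```

```text
t 8.35 tip mm [ 8.6 -0.5 75.1] tool y deg 109.39430380135211 [ 0.4 -0.2  6.7]
155 [16. 94.] 159 [19. 84.] 163 [29. 80.] 167 [-8. 44.] 171 [-18.  26.] 175 [-20.  12.] 179 [-11.   6.] 183 [-5. -2.] 187 [ -4. -13.] 191 [  1. -23.] 195 [  6. -31.] 199 [ 17. -35.] 203 [ 27. -40.] 207 [ 38. -44.] 211 [ 46. -50.]
```

View pics/s3.png

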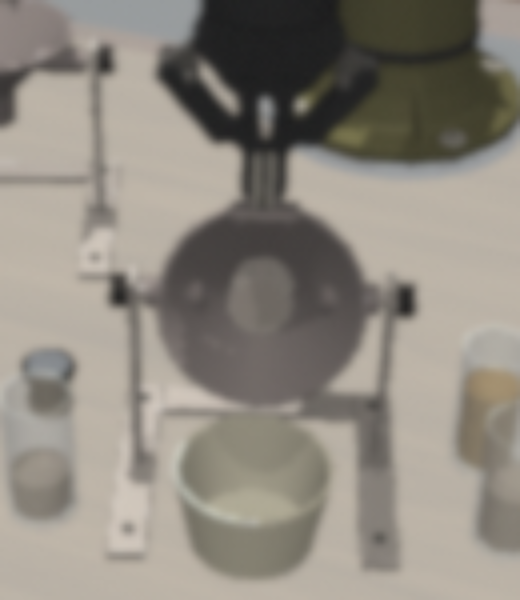

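The coins still sit at the bottom (262,295) with the tilt near 1.2 rad; I go on more slowly.

Emit:
apply_moves(targets=[[0,-0.005,0,0.0015,0],[0,-0.005,0,0.0015,0],[0,-0.005,0,0.0015,0],[0,-0.005,0,0.0015,0],[0,-0.005,0,0.002,0],[0,-0.005,0,0.002,0],[0,-0.005,0,0.002,0],[0,-0.005,0,0.002,0],[0,-0.005,0,0.002,0],[0,-0.005,0,0.002,0]])

```text
t: 9.65
ee_pos: [0.5457, 0.0684, 0.3882]
tool_rot: [-0.168, 0.986, 0.0, 0.002]
ft_force: [0.7, 0.1, 6.0]
gripper_width: 0.0
gripper_force: 2.9
```

Run:
```python
from h import *
tip();tilt('pics/s4.png')
```

```text
t 9.65 tip mm [23.8 -0.5 69.8] tool y deg 109.39515950233414 [0.7 0.1 6. ]
158 [31. 95.] 162 [33. 86.] 166 [31. 73.] 170 [45. 72.] 174 [-23.  13.] 178 [-46. -16.] 182 [-30. -17.] 186 [-16. -19.] 190 [ -8. -26.] 194 [  1. -32.] 198 [  9. -38.] 202 [ 18. -44.] 206 [ 27. -50.] 210 [ 34. -58.] 217 [ 47. -69.] 221 [ 52. -78.]
```

Emit:
apply_moves(targets=[[0,-0.005,0,0.0025,0],[0,-0.005,0,0.0025,0],[0,-0.005,0,0.0025,0],[0,-0.005,0,0.0025,0],[0,-0.005,0,0.003,0],[0,-0.005,0,0.003,0],[0,-0.005,0,0.003,0],[0,-0.005,0,0.003,0],[0,-0.005,0,0.003,0],[0,-0.005,0,0.003,0]])

```text
t: 10.95
ee_pos: [0.5601, 0.0735, 0.3801]
tool_rot: [-0.168, 0.986, 0.0, 0.003]
ft_force: [2.2, 1.3, 6.7]
gripper_width: 0.002
gripper_force: 3.8
```

Run:
```python
from h import *
tip();tilt('pics/s5.png')
```

```text
t 10.95 tip mm [39.1 -0.5 61.7] tool y deg 109.39973455007821 [2.2 1.3 6.7]
162 [47. 94.] 166 [51. 86.] 170 [48. 74.] 174 [47. 62.] 178 [59. 59.] 182 [-23. -12.] 186 [-17. -20.] 190 [-10. -27.] 194 [ -4. -35.] 198 [  3. -43.] 202 [  9. -51.] 206 [ 17. -59.]
```

View pics/s5.png

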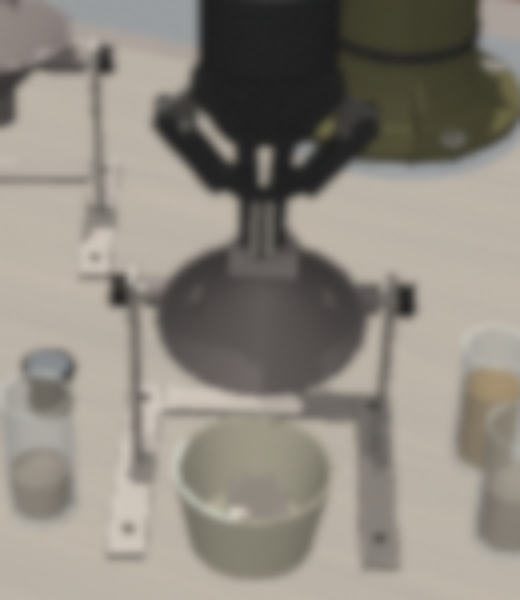

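The coins lie in the cup (255,490) and the funnel looks empty at about 1.65 rad. I tip slightly further to be sure, then lift, go round to the front and down ahead of the tab.

Emit:
apply_moves(targets=[[0,-0.005,0,0.004,0],[0,-0.005,0,0.004,0],[0,-0.005,0,0.004,0],[0,-0.004,0,0.003,0],[0,0,0,0,0],[0,0,0,0,0],[0,0,0,-0.02,0],[0,0,0,-0.06,0],[0,0,0,-0.08,0],[0,0,0,0,0]])

```text
t: 12.25
ee_pos: [0.5645, 0.075, 0.4235]
tool_rot: [-0.168, 0.986, 0.0, 0.002]
ft_force: [0.1, 0.8, 1.2]
gripper_width: 0.002
gripper_force: 0.0
```

Emit:
apply_moves(targets=[[0,-0.06,0,0,0],[0,-0.08,0,0,0],[0,-0.05,0,0,0],[0,0,0,0,0]])

```text
t: 12.75
ee_pos: [0.6182, 0.0941, 0.4205]
tool_rot: [-0.169, 0.986, 0.0, -0.001]
ft_force: [-0.3, 0.2, -0.5]
gripper_width: 0.001
gripper_force: 0.0
```

Run:
```python
from h import *
tip();tilt('pics/s6.png')
```

```text
t 12.75 tip mm [100.8  -0.4 102.1] tool y deg 109.41485371022573 [-0.3  0.2 -0.5]
171 [32. 61.] 175 [45. 58.] 179 [58. 56.] 183 [-22. -14.] 187 [-16. -22.] 191 [ -9. -30.] 195 [ -4. -39.] 199 [  2. -47.] 203 [  9. -55.] 207 [ 13. -64.]
```

View pics/s6.png

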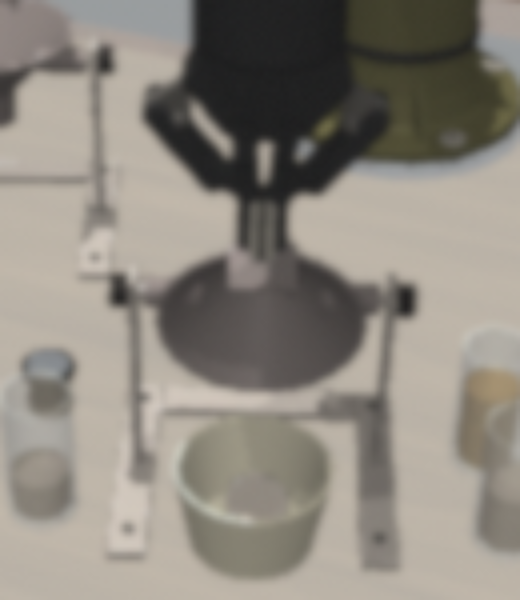

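Empty funnel, fingers ahead of the tab (265,270). Down and push back.

Emit:
apply_moves(targets=[[0,0,0,0.05,0],[0,0,0,0.06,0],[0,0,0,0.06,0],[0,0,0,0.035,0],[0,0,0,0,0],[0,0.02,0,0,0],[0,0.02,0,0,0],[0,0.02,0,0,0],[0,0.02,0,0,0],[0,0.02,0,0,0]])

```text
t: 14.05
ee_pos: [0.5913, 0.0845, 0.3628]
tool_rot: [-0.169, 0.986, 0.0, 0.005]
ft_force: [11.5, 4.1, 9.3]
gripper_width: 0.0
gripper_force: 6.2
```

Emit:
apply_moves(targets=[[0,0.018,0,0,0],[0,0.018,0,0,0],[0,0.018,0,0,0],[0,0.018,0,0,0],[0,0.018,0,0,0],[0,0.018,0,0,0],[0,0.018,0,0,0],[0,0.018,0,0,0],[0,0.018,0,0,0],[0,0.018,0,0,0]])

```text
t: 15.3
ee_pos: [0.538, 0.0657, 0.3605]
tool_rot: [-0.168, 0.986, -0.0, -0.0]
ft_force: [0.5, 0.3, 0.6]
gripper_width: 0.001
gripper_force: 0.0
```

Run:
```python
from h import *
tip();tilt('pics/s7.png')
```

```text
t 15.3 tip mm [15.7 -0.6 42.1] tool y deg 109.38804893243791 [0.5 0.3 0.6]
153 [ 9. 94.] 157 [22. 92.] 161 [28. 85.] 165 [23. 71.] 169 [26. 62.] 173 [26. 50.] 177 [-26.   2.] 181 [-36. -18.] 185 [-36. -30.] 189 [-10. -25.] 193 [  4. -27.] 197 [ 19. -27.] 201 [ 34. -28.] 205 [ 48. -29.] 209 [ 59. -32.]
```

View pics/s7.png

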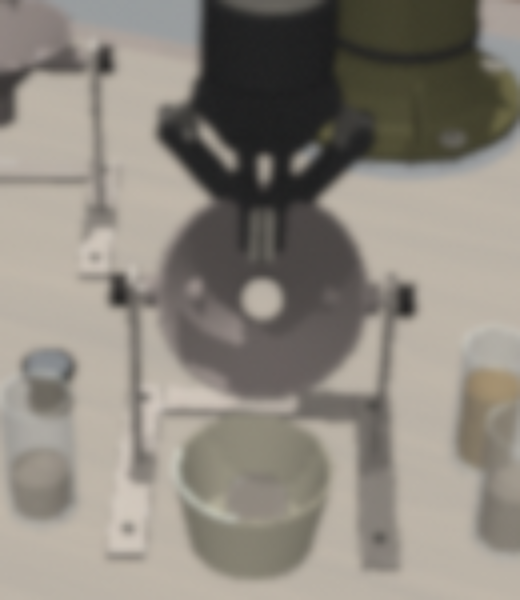

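Funnel back near 0.9 rad, spout clear (262,298), coins in the cup. Go on.

Emit:
apply_moves(targets=[[0,0.018,0,0,0],[0,0.018,0,0,0],[0,0.018,0,0,0],[0,0.018,0,0,0],[0,0.018,0,0,0],[0,0.018,0,0,0],[0,0.018,0,0,0],[0,0.018,0,0,0],[0,0.016,0,0,0],[0,0.01,0,0,0]])

```text
t: 16.6
ee_pos: [0.4902, 0.0489, 0.3608]
tool_rot: [-0.168, 0.986, -0.0, 0.0]
ft_force: [2.5, 1.3, -1.9]
gripper_width: 0.0
gripper_force: 1.2
```

Emit:
apply_moves(targets=[[0,0.008,0,0,0],[0,0.008,0,0,0],[0,0.007,0,0,0],[0,0,0,0,0]])

```text
t: 17.1
ee_pos: [0.4838, 0.0466, 0.3606]
tool_rot: [-0.168, 0.986, -0.0, -0.0]
ft_force: [2.2, 1.0, -2.7]
gripper_width: -0.001
gripper_force: 1.2
```

Run:
```python
from h import *
tip();tilt()
```

```text
t 17.1 tip mm [-41.7  -0.6  42.2] tool y deg 109.38506275657252 [ 2.2  1.  -2.7]
139 [-56.  94.] 145 [-30.  93.] 149 [-33.  80.] 153 [-33.  68.] 157 [-32.  58.] 161 [-47.  37.] 165 [-47.  23.] 169 [-42.  15.] 173 [-36.   6.] 177 [-29.  -1.] 181 [-25. -10.] 185 [-18. -18.] 189 [-18. -30.] 193 [-20. -44.] 197 [ 10. -34.] 201 [  8. -49.]
```

Emit:
apply_moves(targets=[[0,0.008,0,0,0],[0,0.008,0,0,0],[0,0.006,0,0,0],[0,0,0,0,0]])

```text
t: 17.65
ee_pos: [0.4778, 0.0446, 0.3607]
tool_rot: [-0.168, 0.986, 0.0, 0.0]
ft_force: [4.5, 1.0, -4.2]
gripper_width: 0.001
gripper_force: 2.4
```

Emit:
apply_moves(targets=[[0,0.006,0,0,0],[0,0.005,0,0,0],[0,0,0,0,0]])

```text
t: 18.02
ee_pos: [0.4755, 0.0438, 0.3609]
tool_rot: [-0.169, 0.986, 0.0, 0.002]
ft_force: [7.8, 2.7, -5.6]
gripper_width: -0.003
gripper_force: 4.3
```

Emit:
apply_moves(targets=[[0,0.006,0,0,0],[0,0.004,0,0,0],[0,0,0,0,0],[0,0,0,0,0]])

```text
t: 18.52
ee_pos: [0.4744, 0.0434, 0.3613]
tool_rot: [-0.169, 0.986, 0.0, 0.004]
ft_force: [15.4, 4.8, -12.5]
gripper_width: -0.002
gripper_force: 7.9
```

Run:
```python
from h import *
tip()
```

```text
t 18.525 tip mm [-51.7  -0.4  42.9] tool y deg 109.43595493761056 [ 15.4   4.8 -12.5]
```

Emit:
apply_moves(targets=[[0,0.005,0,0,0],[0,0,0,0,0],[0,0,0,0,0]])

```text
t: 18.9
ee_pos: [0.4739, 0.0433, 0.3614]
tool_rot: [-0.169, 0.986, 0.001, 0.006]
ft_force: [18.3, 6.4, -15.5]
gripper_width: -0.001
gripper_force: 10.0
```

Run:
```python
from h import *
tip()
```

```text
t 18.9 tip mm [-52.2  -0.4  43. ] tool y deg 109.4519423898955 [ 18.3   6.4 -15.5]
```

Against the stop. Back off, lift, and move aside to check.

Emit:
apply_moves(targets=[[0,-0.02,0,0,0],[0,-0.04,0,0,0],[0,0,0,-0.06,0],[0,0,0,-0.1,0],[0,0,0,-0.08,0],[0,0,0.1,0,0],[0,0,0.16,0,0],[0,0,0.16,0,0],[0,0,0.16,0,0],[0,0.05,0.16,0,0]])

```text
t: 20.15
ee_pos: [0.399, 0.2536, 0.4324]
tool_rot: [-0.168, 0.986, -0.0, -0.001]
ft_force: [0.8, 0.6, 0.2]
gripper_width: 0.002
gripper_force: 0.0
```

Emit:
apply_moves(targets=[[0,0.05,0.16,0,0],[0,0.05,0.16,0,0],[0,0.05,0.16,0,0],[0,0,0.16,0,0],[0,0,0.16,0,0],[0,0,0,0,0]])

```text
t: 20.9
ee_pos: [0.275, 0.4666, 0.432]
tool_rot: [-0.171, 0.985, 0.0, -0.001]
ft_force: [-0.5, -1.3, -0.3]
gripper_width: 0.003
gripper_force: 0.0
```

Run:
```python
from h import *
boxes={'top':(190,130,285,235),'scene':(215,145,305,255)}
pics=[]
for n,b in boxes.items():
    p,d=capture(n);d0=np.load(f"pics/{n}0.npy");p0=cv2.imread(f"pics/{n}0.png")
    for dd in(d0,d):
        P,uv=cloud(n,dd);m=(uv[:,0]>b[0])&(uv[:,0]<b[2])&(uv[:,1]>b[1])&(uv[:,1]<b[3]);Q=P[m];t=Q[Q[:,2]>.18];print(n,len(t),t.mean(0),t.max(0))
    df=cv2.absdiff(p,p0).max(2);ys,xs=np.nonzero(df>40);print('diff px',len(xs))
    k=cv2.connectedComponentsWithStats((df>40).astype(np.uint8));print([s.tolist() for s in k[2][1:] if s[4]>8])
    pics.append(cv2.resize(p[b[1]-25:b[3]+15,b[0]-20:b[2]+15],(390,435)))
cv2.imwrite('pics/end.png',np.hstack(pics))
```

```text
top 56 [0.46266902 0.03917417 0.19573647] [0.47143052 0.05749255 0.20308682]
top 57 [0.46266762 0.03921578 0.19526864] [0.47179251 0.0574607  0.203038  ]
diff px 1471
[[226, 172, 16, 15, 162], [74, 277, 1, 31, 31], [0, 290, 46, 46, 1052], [75, 345, 1, 14, 14], [259, 349, 16, 6, 35], [0, 376, 24, 8, 143]]
scene 122 [0.46578959 0.04011994 0.19170923] [0.47271236 0.05852903 0.2025607 ]
scene 122 [0.46555439 0.0403491  0.19162737] [0.47383609 0.05790282 0.20283209]
diff px 3604
[[340, 0, 23, 12, 134], [470, 0, 13, 18, 93], [293, 4, 21, 32, 252], [329, 15, 16, 31, 207], [457, 19, 40, 42, 463], [473, 23, 17, 24, 117], [497, 27, 8, 8, 38], [323, 50, 11, 14, 49], [294, 53, 9, 13, 39], [435, 58, 56, 72, 1385], [467, 61, 20, 4, 57], [292, 63, 5, 9, 24], [495, 69, 17, 33, 255], [486, 82, 9, 14, 50], [465, 98, 7, 3, 10], [485, 107, 6, 12, 29], [450, 117, 9, 10, 54], [473, 141, 7, 13, 52], [498, 146, 11, 15, 58], [431, 151, 14, 5, 29], [454, 160, 5, 17, 35], [438, 166, 4, 5, 11], [252, 182, 15, 9, 106]]
```

View pics/end.png

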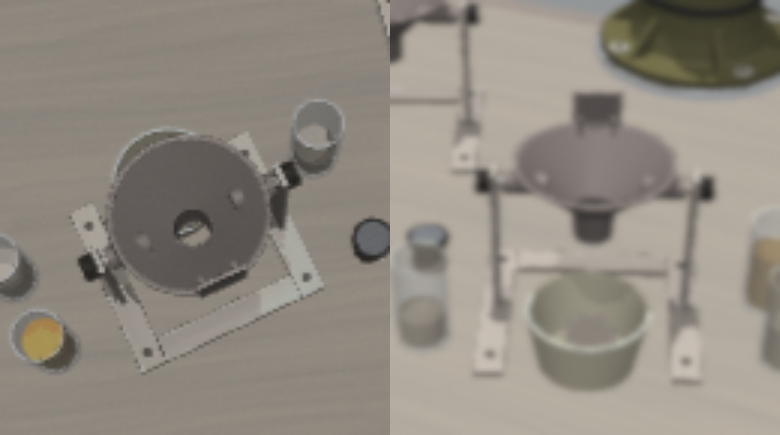

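The funnel stands as it did at the start, with its spout open (193,228). The coins are in the cup (588,330), and the only other changed pixels are the arm's.

```bash
python3 -c "
from bench import r
print(r.hand_in())"
```

```text
the job is handed in; nothing more can be done
None
```

The job is handed in at about 21 s: the funnel was tipped by its tab, the coins slid into the cup (I didn't count all three, but the funnel is empty and no coin lies outside), and it was pushed back upright against its stop with nothing else moved.

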